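Soap case into the third gap of the wash-ledge rack

ROBOT

A 6-joint arm with a two-finger parallel gripper is mounted at the origin on the work surface. World frame = base frame: x ahead of the robot, y to its left, z up, the work surface at z = 0. Lengths are in m, angles in degrees, forces in N, time in s.
With the tool pointing down it reaches from about 0.4 to 0.825 m from the base axis. Payload 7 kg.
Tool frame: the origin (TCP) lies between the finger pads; the fingertips stand 11 mm ahead of it and the grasp point (between the pads) lies 8 mm behind it; z points along the fingers, y is the direction in which the jaws open and shut (so a half turn about z gives the same grasp; the last joint's range is limited). The gripper opens to 88 mm and grips with 3 to 60 N. Pads are 19 mm wide; open, the fingers measure 130 mm over their backs; the gripper's body (78 mm by 193 mm) begins 47 mm behind the grasp point.
Start: joints at [-58.894, 20.546, 0.682, 0, -70.136, -16.507], TCP at [0.17, -0.653, 0.238] pointing down, gripper open.
Joint ranges: [-176.03, 176.03], [-82.01, 121.73], [-58.28, 71.71], [-173.87, 95.51], [-174.79, -0.11], [-173.66, 173.66]. Speed limits (degrees/s): [136.94, 136.94, 172.46, 180, 180, 180].

INTERFACE

Orientations are given as [roll, pitch, yaw] about the fixed x, y, z axes, in that order (R = Rz(yaw) Ry(pitch) Rx(roll)).
In Python, from plant import r gives the robot as it stands.
- The arm moves only by the shell command python3 -m inch 'ROWS' [OPENING] [FORCE]. ROWS is JSON, a list of rows, each an object of numbers: "x", "y", "z": the shift along the tool's x, y, z as a fraction of full scale; "yaw": the turn about the tool's z as a fraction of full scale. In form: [{"x": .., "y": .., "z": .., "yaw": ..}, ...]. A call has 1 to 5 rows; each row shifts and turns the pose as measured when the row begins, along the tool's axes as they then stand; what a row does not reach is not made up. Full scale, the value 1, is 0.025 m for a shift and 4 degrees for a turn. A row lasts 1/12 s, in which the tool goes at most 41.7 mm and 7.16 degrees, less where a joint would pass 70% of its speed; a pose out of reach is approached as far as the arm can. A call with a number of a shift or a turn outside -1 to 1 is refused whole. A call with a gripper value outside its range is refused whole. OPENING is the opening, from -1 (shut) to 1 (fully open), set as the call begins (- or left out, the last holds). The fingers move at their own pace and stop on an object; FORCE is the grip in N (left out, the last holds). Time passes only in rows, so rows that do not move let the fingers close. It gives the time, the measured TCP pose, the force and the opening at its end, in the units of the state.
- r.get_state(): the state, without advancing time (a new reading comes with each control period).
- r.capture(name): name is "scene" or "side" or "wrist"; returns (picture, depth): 400x640x3 uint8, red, green, blue; 400x640 float32, m along the optical axis (not along the pixel's ray), 0 where there is no reading.
- r.camera_info(name): a dict with "mtx" (3x3 intrinsics, pixels), "pose" (4x4, takes a point from camera to world coordinates). Camera axes: x right, y down, z forward; pixel columns grow to the right and rows downward; lengths in m; the calibration is good to about 2 mm. A picture is of the moment at which its call begins: read the wrist's pose just before it. camera_info takes no time and is no camera call; for the wrist camera it gives the pose at the moment of the call.
- r.close_job(): hands the job in, once; it reports no verdict.
The state is a dict: "time_s": time; "joints": joint angles; "qd": joint speeds; "joint_torque": joint torques, N m; "tcp_pos": TCP position; "eef_rot": TCP orientation; "contact_force": force on the tool from outside, world axes, zero at the start; "moment": the same for the moment, N m; "gripper_width": finger opening in m.
Only numpy, scipy, OpenCV 4.12 (cv2) and the standard library are available. Lean on these libraries where they do the work, as an engineer would, in place of code of your own. Each camera call takes 0.05 s, during which the arm holds its last target. There are 200 camera calls.

TASK

Starting at the end of the white rack where the ribbed steel jug stands, run one fingertip (fingers shut) along the rack's front rail over the first and second gaps to the third, counting every gap whether filled or empty, and never touch the rail beyond the third. Then push the blue soap case along the ledge, without picking it up, lengthways into that third gap until it is fully home against the back rods. Leave the jug, the glass, the soap dish, the nail clipper and the other two soap cases where they are.

Things in the scene. Friction and masses are not known exactly. Their poses are not given: they have to be found in the camera images.
- rack: white wire rack fixed on the ledge, 432 mm wide, 71 deep, 70 high: six gaps side by side, open to the front; origin on the ledge under the middle of the front rail; x points into the gaps (away from the robot), y left along the rail. Gap centres: y = 180, 108, 36, -36, -108, -180 mm. 6 mm wire hoops between gaps, from x = 0 to 71 mm, leave 66 mm clear; the ledge is the gaps' floor
- rack_back (a point): middle of the two back rods that stop a case, 18 and 42 mm above the ledge along the rack's y; this point is on the ledge below their front face, 68 mm behind the front rail's axis
- rail_a: the 72 mm length of the rack's front rail over gap 1 (the first from the left); steel tube 10 mm thick along the rack's y, origin at its middle on the tube's axis, 65 mm above the ledge (top at 70 mm, underside at 60 mm; cases pass under it)
- rail_b: the 72 mm length of the rack's front rail over gap 2 (the second from the left); steel tube 10 mm thick along the rack's y, origin at its middle on the tube's axis, 65 mm above the ledge (top at 70 mm, underside at 60 mm; cases pass under it)
- rail_c: the 72 mm length of the rack's front rail over gap 3 (the third from the left); steel tube 10 mm thick along the rack's y, origin at its middle on the tube's axis, 65 mm above the ledge (top at 70 mm, underside at 60 mm; cases pass under it)
- rail_d: the 72 mm length of the rack's front rail over gap 4 (the fourth from the left); steel tube 10 mm thick along the rack's y, origin at its middle on the tube's axis, 65 mm above the ledge (top at 70 mm, underside at 60 mm; cases pass under it)
- rail_e: the 72 mm length of the rack's front rail over gap 5 (the fifth from the left); steel tube 10 mm thick along the rack's y, origin at its middle on the tube's axis, 65 mm above the ledge (top at 70 mm, underside at 60 mm; cases pass under it)
- rail_f: the 72 mm length of the rack's front rail over gap 6 (the sixth from the left); steel tube 10 mm thick along the rack's y, origin at its middle on the tube's axis, 65 mm above the ledge (top at 70 mm, underside at 60 mm; cases pass under it)
- case_blue: closed blue plastic soap case, loose and flat on the ledge in front of the rack, 88 mm long (x), 56 wide (y), 32 high, upright corners rounded 12 mm, about 0.12 kg, ends alike; origin at the centre of its underside; starts within 20 degrees of the rack's x. Slides when pushed low. Fully home its centre is 24 mm behind the rail's axis and its near end 20 mm in front of it
- jug_mid (a point): centre of the ribbed steel jug, 97 mm across and 150 mm high with a handle standing out another 30 mm at the back, on the ledge about 130 mm beyond the left or the right end of the rack: it marks the end to count from
- glass: clear glass cup, 72 mm across, 95 mm high, loose on the ledge beyond the other end of the rack; origin at the centre of its foot
- case_red_mid (a point): centre of a loose red soap case, same size as the blue one, already home in a gap
- case_white_mid (a point): centre of a loose white soap case, same size as the blue one, already home in a gap
- soap_dish: round white ceramic dish, 104 mm across, 17 mm high, with a yellow soap bar on it (33 mm high in all), loose in front of one end of the rack; origin at the centre of its foot
- clipper: black nail clipper, 60 x 13 x 16 mm, loose in front of the other end of the rack; origin at the centre of its underside
There are look-alikes about, which are no part of the job. Several things have the shape of the case_blue; the one meant has the colours described above. What is shaped like the part that bears jug_mid but yellow is not meant.

How it is judged (in metres and radians):
On the way, in this order (a step that is already met when the one before it is completed fails the run):
1. a fingertip touches the front rail over the first gap from the jug (((y of jug_mid in the frame of rack above 0 m and contact force between the fingers and rail_a above 0.2 N) or (y of jug_mid in the frame of rack below 0 m and contact force between the fingers and rail_f above 0.2 N))).
2. then over the second gap (((y of jug_mid in the frame of rack above 0 m and contact force between the fingers and rail_b above 0.2 N) or (y of jug_mid in the frame of rack below 0 m and contact force between the fingers and rail_e above 0.2 N))).
3. then over the third gap (((y of jug_mid in the frame of rack above 0 m and contact force between the fingers and rail_c above 0.2 N) or (y of jug_mid in the frame of rack below 0 m and contact force between the fingers and rail_d above 0.2 N))).
4. then the blue case is pushed home in the third gap from the jug (((y of jug_mid in the frame of rack above 0 m and y of case_blue in the frame of rack between 0.027 and 0.045 m) or (y of jug_mid in the frame of rack below 0 m and y of case_blue in the frame of rack between -0.045 and -0.027 m)) and x of case_blue in the frame of rack between 0.019 and 0.028 m and angle between the x axis of case_blue and the x axis of rack, either way round below 0.15 rad and height (world z) of case_blue below 0.004 m), for 0.2 s.
At the end, for the whole second after the job is handed in: The blue case lies flat on the ledge in the third gap from the jug, between that gap's two hoops (within 9 mm of the gap's centre line and 0.15 rad of the rack's x), its far end within 5 mm of the back rods, at rest (all of step 4 and linear speed of case_blue below 0.01 m/s); the robot touches nothing.
It fails at once if the blue case is lifted off the ledge or tipped (height (world z) of case_blue above 0.01 m or angle between case_blue's own z axis and vertical above 0.3 rad).
It fails at once if a finger touches the rail beyond the third gap from the jug ((y of jug_mid in the frame of rack above 0 m and (contact force between the fingers and rail_d above 0.2 N or contact force between the fingers and rail_e above 0.2 N or contact force between the fingers and rail_f above 0.2 N)) or (y of jug_mid in the frame of rack below 0 m and (contact force between the fingers and rail_c above 0.2 N or contact force between the fingers and rail_b above 0.2 N or contact force between the fingers and rail_a above 0.2 N))).
It fails at once if the jug, glass, soap dish or nail clipper is moved by more than 15 mm (distance of any of jug_mid, glass, soap_dish, clipper from where it was at the start of the episode above 0.015 m).
It fails at once if the red or the white case is moved by more than 15 mm (distance of any of case_red_mid, case_white_mid from where it was at the start of the episode above 0.015 m).
It also fails if it takes over 61 s, if anything falls off the work surface, if the arm or the gripper's body presses on something with over 40 N, if the wrist force passes 120 N, or if a joint passes its speed limit or range.

## Working session

There is one attempt and no reset: what is moved stays moved. The work goes in short steps, Python scripts to look and compute and a shell command to move; the robot and the scene stay as the last step left them, time stands still between calls to the robot, and variables do not carry over. Pictures are saved under pics/ and viewed, about 8 in all and at most 12, crops included, and the job is handed in when it is done.

```bash
mkdir -p pics; cat > h.py <<'E'
import numpy as np,cv2
from plant import r
def cap(n,f):
    i=r.camera_info(n); p,d=r.capture(n)
    cv2.imwrite('pics/'+f+'.png',p[:,:,::-1]); np.savez('pics/'+f+'.npz',p=p,d=d,K=i['mtx'],T=i['pose'])
def load(f):
    z=np.load('pics/'+f+'.npz'); p,d,K,T=z['p'],z['d'],z['K'],z['T']
    v,u=np.mgrid[:400,:640]; c=np.stack([(u-K[0,2])/K[0,0]*d,(v-K[1,2])/K[1,1]*d,d],-1)
    return p,d,c@T[:3,:3].T+T[:3,3]
E
python3 - <<'E'
from h import *
for n in('scene','side'):
    cap(n,n+'0'); print(n,r.camera_info(n)['pose'].round(3).tolist())
s=r.get_state();print(s['time_s'],s['tcp_pos'],s['eef_rot'],s['gripper_width'])
E
```

```text
scene [[0.163, 0.631, -0.758, 1.329], [0.986, -0.088, 0.139, -0.125], [0.021, -0.77, -0.637, 0.687], [0.0, 0.0, 0.0, 1.0]]
side [[-0.822, -0.372, 0.432, 0.028], [-0.57, 0.536, -0.623, 0.875], [0.0, -0.758, -0.652, 0.953], [0.0, 0.0, 0.0, 1.0]]
0.1 [ 0.17000923 -0.65281335  0.23671123] [ 1.79915470e+02 -8.04555011e-03 -1.65407201e+02] 0.08747609757268947
```

View pics/scene0.png

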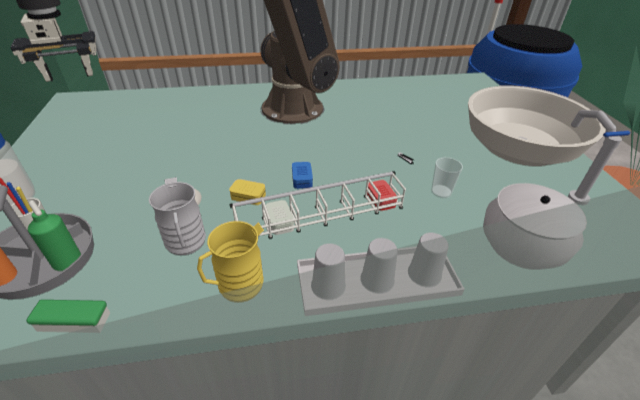

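View pics/side0.png

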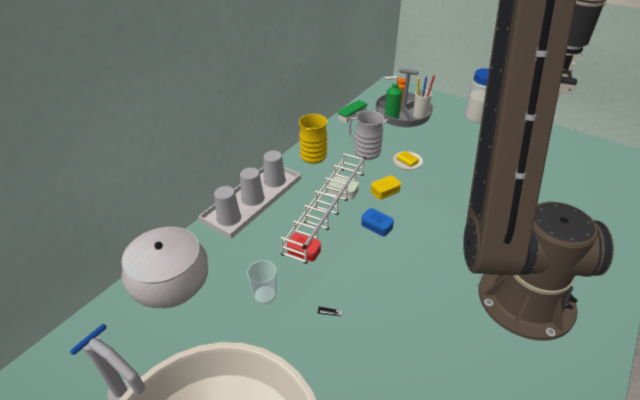

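Scene view: the steel ribbed jug is at (180,215), on the robot's right (−y). The yellow jug at (235,262) is the look-alike. Case-shaped things are blue (302,173), yellow (248,190), white (282,213) and red (383,194). The blue one fits the description. Next I'll measure the rack and the case.

```bash
cat > m.py <<'E'
from h import *
from scipy.optimize import minimize
out={}
for f in('scene0','side0'):
    p,d,X=load(f); hsv=cv2.cvtColor(p,cv2.COLOR_RGB2HSV).astype(int); ok=(d>0)
    box=(X[...,0]>.3)&(X[...,0]<.85)&(X[...,1]>-.6)&(X[...,1]<.4)&ok
    def blob(m,lab):
        m=m&box; n,L,st,c=cv2.connectedComponentsWithStats(m.astype(np.uint8))
        for k in range(1,n):
            if st[k,4]>25:
                P=X[L==k]; print(f,lab,c[k].round(),st[k,4],'med',np.median(P,0).round(3),'min',P.min(0).round(3),'max',P.max(0).round(3))
    H,S,V=hsv[...,0],hsv[...,1],hsv[...,2]; z=X[...,2]
    blob((H>100)&(H<125)&(S>150),'blue'); blob(((H<8)|(H>172))&(S>150),'red'); blob((H>18)&(H<32)&(S>150),'yel')
    blob((S<60)&(z>.085),'tall'); 
    m=box&(S<40)&(V>150)&(z>.055)&(z<.08)
    P=X[m]; print(f,'rail pts',len(P)); np.save('pics/rail_'+f,P)
    # blue case top rect
    m=box&(H>100)&(H<125)&(S>120)&(z>.026)&(z<.038); 
    rct=cv2.minAreaRect((X[m][:,:2]*1000).astype(np.float32)); print('bluerect',rct,m.sum())
    rct=cv2.minAreaRect((P[:,:2]*1000).astype(np.float32)); print('railrect',rct)
E
python3 m.py; python3 - <<'E'
from h import *
p=cv2.imread('pics/scene0.png')[150:250,150:420]; q=cv2.imread('pics/side0.png')[130:270,270:430]
a=cv2.resize(p,(783,290),interpolation=3); b=cv2.resize(q,(343,300),interpolation=3)
c=np.zeros((590,783,3),np.uint8); c[:290]=a; c[290:,:343]=b; cv2.imwrite('pics/crop1.png',c)
E
```

```text
scene0 blue [302. 175.] 449 med [ 0.466 -0.022  0.031] min [ 0.401 -0.049  0.003] max [0.494 0.006 0.035]
scene0 red [383. 190.] 79 med [0.566 0.188 0.032] min [0.542 0.176 0.029] max [0.586 0.203 0.036]
scene0 yel [244. 195.] 168 med [ 0.524 -0.191  0.024] min [ 0.51  -0.22   0.004] max [ 0.542 -0.132  0.035]
scene0 yel [235. 255.] 2697 med [ 0.821 -0.197  0.11 ] min [ 0.756 -0.244  0.022] max [ 0.85  -0.14   0.154]
scene0 yel [202. 271.] 66 med [ 0.832 -0.262  0.098] min [ 0.827 -0.266  0.056] max [ 0.835 -0.25   0.132]
scene0 tall [448. 166.] 193 med [0.557 0.365 0.091] min [0.521 0.33  0.085] max [0.594 0.4   0.098]
scene0 tall [175. 206.] 2014 med [ 0.665 -0.327  0.123] min [ 0.597 -0.374  0.085] max [ 0.734 -0.279  0.154]
scene0 tall [500. 213.] 338 med [0.769 0.392 0.106] min [0.722 0.379 0.085] max [0.804 0.4   0.127]
scene0 tall [ 35. 208.] 101 med [ 0.709 -0.561  0.19 ] min [ 0.684 -0.585  0.162] max [ 0.725 -0.548  0.193]
scene0 tall [429. 237.] 127 med [0.815 0.205 0.105] min [0.802 0.18  0.101] max [0.825 0.231 0.109]
scene0 tall [380. 246.] 338 med [0.826 0.094 0.106] m
[... 1465 characters left out ...]
 0.001 0.104] min [ 0.799 -0.04   0.085] max [0.849 0.026 0.11 ]
side0 tall [250. 176.] 274 med [0.82  0.111 0.105] min [0.797 0.072 0.085] max [0.85  0.134 0.111]
side0 tall [225. 195.] 310 med [0.821 0.219 0.105] min [0.799 0.182 0.085] max [0.85  0.243 0.111]
side0 tall [187. 233.] 55 med [0.777 0.396 0.123] min [0.739 0.389 0.119] max [0.818 0.4   0.126]
side0 tall [262. 271.] 198 med [0.558 0.363 0.093] min [0.519 0.334 0.085] max [0.593 0.4   0.099]
side0 rail pts 684
bluerect ((444.3987731933594, -17.64533233642578), (63.183990478515625, 88.25849151611328), 86.0035171508789) 428
railrect ((703.6826782226562, 62.8760986328125), (309.3531799316406, 699.3068237304688), 5.068105697631836)
```

View pics/crop1.png

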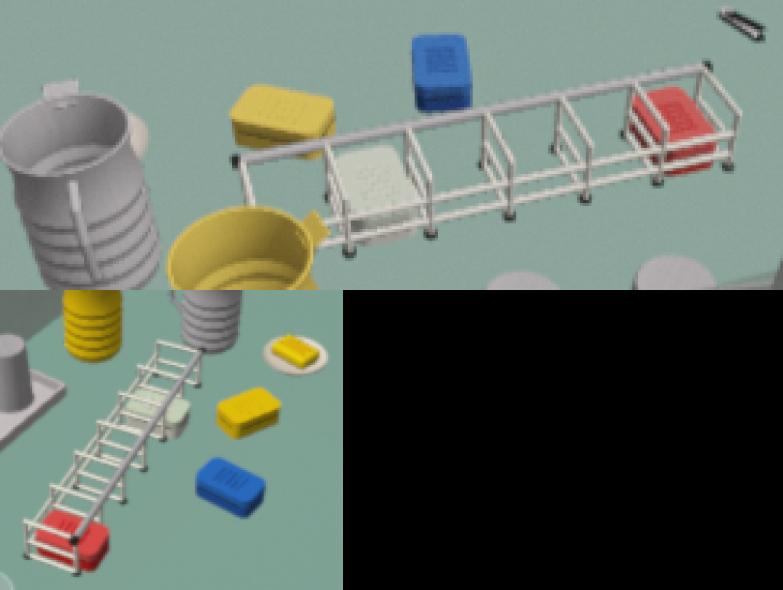

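The crop confirms the blue case at scene (302,173). Counting from the jug: gap 1 is empty, gap 2 holds white, gap 3 is empty (rail_d), and gap 6 holds red. Next I'll fit the rail and the case footprint.

```bash
cat > fit.py <<'E'
from h import *
from scipy.optimize import minimize
ends={'scene0':[(231.7,205.2),(393.8,172.8)],'side0':[(364.7,158.9),(305.5,246.7)]}
for f,e in ends.items():
    z=np.load('pics/'+f+'.npz');K,T=z['K'],z['T']; E=[]
    for u,v in e:
        g=T[:3,:3]@np.linalg.solve(K,[u,v,1]); E.append(T[:3,3]+g*(.065-T[2,3])/g[2])
    E=np.array(E); print(f,'ends',E.round(4).tolist(),np.linalg.norm(E[1]-E[0]).round(4))
    p,d,X=load(f); S=cv2.cvtColor(p,cv2.COLOR_RGB2HSV)[...,1]
    t=(E[1]-E[0])[:2]; L=np.linalg.norm(t); t/=L; n=np.array([t[1],-t[0]])  # n toward +x
    q=X[...,:2]-E[0,:2]; a=q@t; b=q@n
    m=(d>0)&(a>0)&(a<L)&(abs(b)<.014)&(X[...,2]>.055)&(X[...,2]<.08)
    c=np.polyfit(a[m],b[m],1); print('off at mid',np.polyval(c,L/2).round(4),'slope',c[0].round(4),m.sum(),'yawdir',np.degrees(np.arctan2(n[1],n[0])).round(2),'zmed',np.median(X[...,2][m]))
P=[]
for f in ends:
    p,d,X=load(f); h=cv2.cvtColor(p,cv2.COLOR_RGB2HSV).astype(int)
    m=(h[...,0]>100)&(h[...,0]<125)&(h[...,1]>120)&(d>0)&(abs(X[...,2]-.032)<.006)&(abs(X[...,0]-.445)<.08)&(abs(X[...,1]+.02)<.08)
    Q=X[m][:,:2]; P.append(Q)
    def cost(v,Q):
        c,s=np.cos(v[2]),np.sin(v[2]); u=(Q-v[:2])@np.array([[c,-s],[s,c]])
        return (np.clip(abs(u)-[.044,.028],0,None)**2).sum()*1e6+ .0
    # chamfer-free: mean-based centre + min overflow
    b=min(((cost((x,y,a),Q),x,y,a) for x in np.arange(.425,.465,.002) for y in np.arange(-.04,.0,.002) for a in np.radians(np.arange(-20,21,2))))
    print(f,'blue fit',b[:3],np.degrees(b[3]),'mean',Q.mean(0))
E
python3 fit.py
```

```text
scene0 ends [[0.6088, -0.2114, 0.065], [0.535, 0.2231, 0.065]] 0.4407
off at mid 0.0032 slope -0.0007 670 yawdir 9.64 zmed 0.06744336004160328
side0 ends [[0.6049, -0.2124, 0.065], [0.5324, 0.2192, 0.065]] 0.4377
off at mid 0.0035 slope -0.0038 374 yawdir 9.53 zmed 0.06910492003026253
scene0 blue fit (np.float64(32.76312226160213), np.float64(0.447), np.float64(-0.019999999999999983)) -6.000000000000001 mean [ 0.44954936 -0.02045087]
side0 blue fit (np.float64(83.47983255770299), np.float64(0.445), np.float64(-0.01799999999999998)) -4.0 mean [ 0.44328336 -0.01513753]
```

Fit results:
- **Rack:** middle ≈ (0.571, 0.005), yaw 9.6°, so the target gap is y = −36 and the jug is at y < 0.
- **Blue case:** ≈ (0.446, −0.019), yaw ≈ −5°.

At tool yaw −170.4°, tool x = −rack x and tool y = rack y. I'll close the fingers and set out.

```bash
python3 -m inch '[{"x":-0.9,"y":0.8,"z":0,"yaw":1},{"x":-1,"y":0.8,"z":0,"yaw":0.25},{"x":-1,"y":0.8,"z":0,"yaw":0},{"x":-1,"y":0.8,"z":0,"yaw":0},{"x":-1,"y":0.8,"z":0,"yaw":0}]' -1 20
cat > st.py <<'E'
from h import *
s=r.get_state(); p=np.array(s['tcp_pos']); a=np.radians(9.6); d=p[:2]-[.571,.0047]
print('t',round(s['time_s'],2),'tcp',p.round(4),'rackxy',(np.cos(a)*d[0]+np.sin(a)*d[1]).round(4),(-np.sin(a)*d[0]+np.cos(a)*d[1]).round(4),'rot',np.round(s['eef_rot'],1),'F',np.round(s['contact_force'],2),'w',round(s['gripper_width'],4))
E
python3 st.py
```

```text
time_s: 0.52
tcp_pos: [0.27, -0.5307, 0.2321]
eef_rot: [179.6, -0.2, -171.2]
contact_force: [1.4, 1.0, 0.5]
gripper_width: 0.0595
t 0.52 tcp [ 0.27   -0.5307  0.2321] rackxy -0.386 -0.4777 rot [ 179.6   -0.2 -171.2] F [1.36 1.02 0.5 ] w 0.0595
```

```bash
python3 -m inch '[{"x":-1,"y":0.8,"z":0,"yaw":-0.2},{"x":-1,"y":0.8,"z":0,"yaw":0},{"x":-1,"y":0.8,"z":0,"yaw":0},{"x":-1,"y":0.8,"z":0,"yaw":0},{"x":-1,"y":0.8,"z":0,"yaw":0}]' >/dev/null
python3 -m inch '[{"x":-1,"y":0.8,"z":0,"yaw":0},{"x":-1,"y":0.8,"z":0,"yaw":0},{"x":-1,"y":0.8,"z":0,"yaw":0},{"x":-1,"y":0.8,"z":0,"yaw":0},{"x":-0.6,"y":0.5,"z":0,"yaw":0}]' >/dev/null; python3 st.py
```

```text
t 1.35 tcp [ 0.482  -0.2852  0.2301] rackxy -0.1361 -0.2711 rot [ 179.3   -0.4 -170.3] F [ 0.25 -0.61 -0.36] w 0.0007
```

```bash
python3 -m inch '[{"x":-1,"y":0.8,"z":0,"yaw":0},{"x":-1,"y":0.8,"z":0,"yaw":0},{"x":-1,"y":0.8,"z":0,"yaw":0},{"x":-1,"y":0.6,"z":0,"yaw":0},{"x":-1,"y":0.6,"z":0,"yaw":0}]' >/dev/null
python3 -m inch '[{"x":-0.4,"y":0.15,"z":0,"yaw":0},{"x":0,"y":0,"z":0,"yaw":0}]' >/dev/null; python3 st.py; python3 -c "
from h import *
cap('wrist','w1');print(r.camera_info('wrist')['pose'].round(3).tolist())"
```

```text
t 1.93 tcp [ 0.6051 -0.159   0.2277] rackxy 0.0063 -0.1671 rot [ 179.2   -0.6 -170.1] F [-0.29 -0.02  0.25] w 0.0007
[[-0.171, 0.956, 0.238, 0.539], [0.985, 0.162, 0.056, -0.172], [0.014, 0.244, -0.97, 0.376], [0.0, 0.0, 0.0, 1.0]]
```

View pics/w1.png

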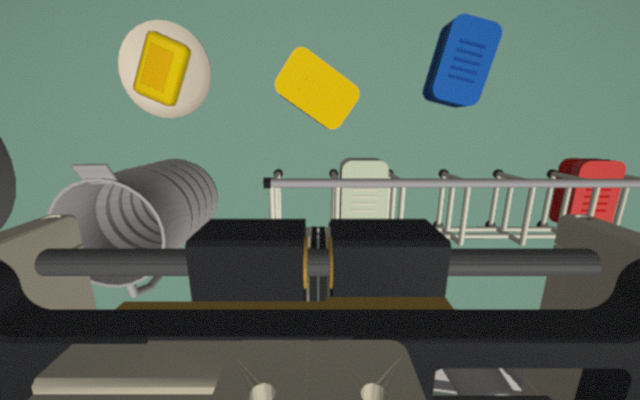

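The wrist view shows the rail at row 183 with its jug-side end at (267,183), the blue case at (462,60), and the yellow case clear of the path. I'll refine the rail and case from this view.

```bash
cat > w.py <<'E'
import sys
from h import *
f=sys.argv[1]
z=np.load('pics/'+f+'.npz');K,T=z['K'],z['T'];p,d,X=load(f)
def ray(u,v,h):
    g=T[:3,:3]@np.linalg.solve(K,[u,v,1]); return T[:3,3]+g*(h-T[2,3])/g[2]
a=np.radians(9.6)
def rk(q): q=q[:2]-[.571,.0047]; return np.array([np.cos(a)*q[0]+np.sin(a)*q[1],-np.sin(a)*q[0]+np.cos(a)*q[1]])
if f=='w1':
    for u,v in[(266,183),(300,183.5),(450,183.5),(630,183.5)]: print('rail',rk(ray(u,v,.068)).round(4))
    m=(d>0)&(X[...,2]>.06)&(X[...,2]<.08); v,u=np.where(m); k=(v>170)&(v<195)&(u>265); Q=X[v[k],u[k]]
    R=np.array([rk(q) for q in Q]); c=np.polyfit(R[:,1],R[:,0],1); print('depth rail: x at y0',c[1],'slope',c[0],'z',np.percentile(Q[:,2],[5,50,95]),'ymin',R[:,1].min(),len(Q))
h=cv2.cvtColor(p,cv2.COLOR_RGB2HSV).astype(int)
m=((h[...,0]>100)&(h[...,0]<125)&(h[...,1]>120)&(d>0)&(abs(X[...,2]-.032)<.005))
n,L,s,c=cv2.connectedComponentsWithStats(m.astype(np.uint8)); k=1+s[1:,4].argmax(); m=L==k
R=np.array([rk(q) for q in X[m]])*1000; rc=cv2.minAreaRect(R.astype(np.float32)); print('blue rack mm',rc,m.sum(),'box',cv2.boxPoints(rc).round(1).tolist(),'zmed',np.median(X[m][:,2]))
E
python3 w.py w1
```

```text
rail [ 0.0008 -0.2192]
rail [ 0.0013 -0.1826]
rail [ 0.0011 -0.0193]
rail [0.0007 0.18  ]
depth rail: x at y0 -9.894899313349209e-05 slope -0.001678055800199669 z [0.06568402 0.06950773 0.07122904] ymin -0.21935463758077156 3661
blue rack mm ((-129.1082305908203, -0.5059051513671875), (56.89659118652344, 88.13990783691406), 76.82498931884766) 4432 box [[-178.5, -18.200000762939453], [-92.69999694824219, -38.29999923706055], [-79.69999694824219, 17.100000381469727], [-165.5, 37.20000076293945]] zmed 0.03261800631383838
```

```bash
python3 -m inch '[{"x":0.25,"y":-0.35,"z":1,"yaw":0},{"x":0,"y":0,"z":1,"yaw":0},{"x":0,"y":0,"z":1,"yaw":0},{"x":0,"y":0,"z":1,"yaw":0},{"x":0,"y":0,"z":1,"yaw":0}]' >/dev/null
python3 -m inch '[{"x":0,"y":0,"z":0.2,"yaw":0},{"x":0,"y":0,"z":0,"yaw":0}]' >/dev/null; python3 st.py
```

```text
t 2.57 tcp [ 0.5927 -0.1738  0.095 ] rackxy -0.0084 -0.1796 rot [ 179.3   -0.5 -170.4] F [-0.26 -1.42  1.  ] w 0.0008
```

Rack x is −8 mm and should be 0. I'll correct that and come down.

```bash
python3 -m inch '[{"x":-0.35,"y":0.1,"z":0.2,"yaw":0},{"x":0,"y":0,"z":0.1,"yaw":0},{"x":0,"y":0,"z":0,"yaw":0}]' >/dev/null; python3 st.py;  python3 -m inch '[{"x":0,"y":0,"z":0.1,"yaw":0},{"x":0,"y":0,"z":0.1,"yaw":0}]' >/dev/null; python3 st.py
```

```text
t 2.82 tcp [ 0.6016 -0.1712  0.0901] rackxy 0.0009 -0.1786 rot [ 179.3   -0.4 -170.4] F [-0.06 -0.07  0.55] w 0.0005
t 2.98 tcp [ 0.6032 -0.1714  0.0874] rackxy 0.0024 -0.179 rot [ 179.4   -0.2 -170.4] F [-0.04 -0.03  0.47] w 0.0004
```

```bash
python3 -m inch '[{"x":0.08,"y":0,"z":0.12,"yaw":0},{"x":0,"y":0,"z":0.12,"yaw":0}]' >/dev/null; python3 st.py;  python3 -m inch '[{"x":0,"y":0,"z":0.1,"yaw":0},{"x":0,"y":0,"z":0.1,"yaw":0}]' >/dev/null; python3 st.py
```

```text
t 3.15 tcp [ 0.6018 -0.1716  0.0823] rackxy 0.001 -0.179 rot [ 179.4   -0.  -170.4] F [ 0.45  0.35 -0.24] w 0.0006
t 3.32 tcp [ 0.6022 -0.1717  0.0804] rackxy 0.0013 -0.1792 rot [ 1.795e+02  1.000e-01 -1.703e+02] F [-11.88   6.57  33.85] w 0.0004
```

Contact is made on the first gap's rail. I'll slide along with a light press.

```bash
python3 -m inch '[{"x":0.04,"y":0.4,"z":0.02,"yaw":0},{"x":0,"y":0.5,"z":0.02,"yaw":0},{"x":0,"y":0.5,"z":0.03,"yaw":0}]' >/dev/null; python3 st.py
```

```text
t 3.57 tcp [ 0.5964 -0.1385  0.0812] rackxy 0.0012 -0.1454 rot [ 179.6    0.3 -170.4] F [ 0.26 -2.35  4.78] w 0.0004
```

```bash
python3 -m inch '[{"x":0.03,"y":0.5,"z":0.03,"yaw":0},{"x":0,"y":0.5,"z":0.04,"yaw":0},{"x":0,"y":0.5,"z":0.04,"yaw":0}]' >/dev/null; python3 st.py
```

```text
t 3.82 tcp [ 0.5913 -0.1002  0.0811] rackxy 0.0025 -0.1068 rot [ 179.9    0.5 -170.3] F [ 0.38 -5.46  7.89] w 0.0003
```

```bash
python3 -m inch '[{"x":0.08,"y":0.5,"z":0.04,"yaw":0},{"x":0.02,"y":0.5,"z":0.04,"yaw":0},{"x":0,"y":0.3,"z":0.04,"yaw":0}]' >/dev/null; python3 st.py;
```

```text
t 4.07 tcp [ 0.5854 -0.0662  0.081 ] rackxy 0.0024 -0.0723 rot [-179.9    0.8 -170. ] F [ 0.12 -5.16  8.2 ] w 0.0005
```

```bash
python3 -m inch '[{"x":0.08,"y":0.35,"z":0.04,"yaw":0.1},{"x":0.02,"y":0.3,"z":0.04,"yaw":0}]' >/dev/null; python3 st.py; python3 -m inch '[{"x":0,"y":0.25,"z":0.05,"yaw":0},{"x":0,"y":0,"z":0.03,"yaw":0}]' >/dev/null; python3 st.py
```

```text
t 4.23 tcp [ 0.5817 -0.0492  0.081 ] rackxy 0.0016 -0.0549 rot [-179.7    1.1 -170.2] F [ 0.73 -7.    8.06] w 0.0006
t 4.4 tcp [ 0.5812 -0.0415  0.081 ] rackxy 0.0023 -0.0472 rot [-179.5    1.2 -170. ] F [-2.1  -3.47  6.94] w 0.0004
```

The fingertip has run along gaps 1, 2 and 3 with about 5–8 N of contact and stopped at y ≈ −47 mm. Now I'll lift, retreat, turn to the case's yaw and open a little for a two-finger push.

```bash
python3 -m inch '[{"x":0,"y":0,"z":-0.8,"yaw":0},{"x":0,"y":0,"z":-1,"yaw":0},{"x":0.5,"y":0,"z":-1,"yaw":0},{"x":1,"y":0.2,"z":0,"yaw":0},{"x":1,"y":0.3,"z":0,"yaw":0}]' >/dev/null; python3 st.py
python3 -m inch '[{"x":1,"y":0.3,"z":0,"yaw":0},{"x":1,"y":0.3,"z":0,"yaw":0.3},{"x":1,"y":0.3,"z":0,"yaw":1},{"x":1,"y":0.2,"z":0,"yaw":1},{"x":0.5,"y":0,"z":0,"yaw":1}]' -0.55 >/dev/null; python3 st.py
```

```text
t 4.82 tcp [ 0.5149 -0.0347  0.149 ] rackxy -0.0619 -0.0295 rot [-179.5    0.9 -169.8] F [-2.16  0.11 -0.82] w 0.0003
t 5.23 tcp [ 0.3898 -0.0196  0.1444] rackxy -0.1827 0.0063 rot [-179.8    0.8  176.7] F [ 0.01 -0.55  1.04] w 0.0191
```

```bash
python3 -m inch '[{"x":0.6,"y":0.25,"z":0,"yaw":0},{"x":0.2,"y":0.05,"z":0.5,"yaw":0},{"x":0,"y":0,"z":0.6,"yaw":0},{"x":0,"y":0,"z":0,"yaw":0}]' >/dev/null; python3 st.py; python3 -c "
from h import *
print(r.get_state()['joints'])"
```

```text
t 5.57 tcp [ 0.3643 -0.009   0.1151] rackxy -0.2061 0.021 rot [-180.     0.9  176.6] F [-0.75  0.19  0.41] w 0.0195
[  30.94891948   -3.32424036  -46.7996533     0.71033421  -45.79781365
 -124.84465666]
```

```bash
python3 -m inch '[{"x":-0.2,"y":-0.1,"z":0.9,"yaw":0},{"x":0,"y":0,"z":0.9,"yaw":0},{"x":0,"y":0,"z":0.9,"yaw":0},{"x":0,"y":0,"z":0.5,"yaw":0},{"x":0,"y":0,"z":0,"yaw":0}]' >/dev/null; python3 st.py; python3 -c "
from h import *
print(r.get_state()['joints']);cap('side','s2');cap('scene','s2b')
p=cv2.imread('pics/s2.png')[140:300,270:470];cv2.imwrite('pics/s2c.png',cv2.resize(p,(750,600),interpolation=3))"
```

```text
t 5.98 tcp [ 0.3718 -0.0089  0.0347] rackxy -0.1987 0.0198 rot [179.9   1.1 176.8] F [-0.67  0.27 -0.66] w 0.0199
[  30.25986469    6.43674753  -52.40786472    1.01829374  -30.15961046
 -124.28932212]
```

View pics/s2c.png

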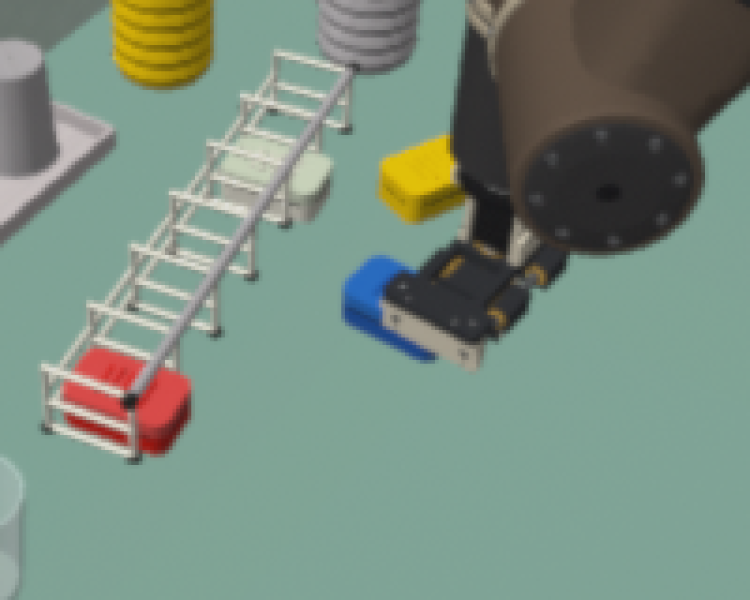

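```bash
python3 w.py s2; python3 w.py s2b
```

```text
blue rack mm ((-103.935546875, -5.6576385498046875), (63.08589172363281, 38.22990417480469), 82.0641860961914) 139 box [[-127.19999694824219, -34.29999923706055], [-89.4000015258789, -39.5], [-80.5999984741211, 22.899999618530273], [-118.5, 28.200000762939453]] zmed 0.03240530519136897
blue rack mm ((-126.76243591308594, -3.84930419921875), (54.912811279296875, 92.32217407226562), 76.46676635742188) 363 box [[-178.10000610351562, -19.700000762939453], [-88.30000305175781, -41.29999923706055], [-75.5, 12.0], [-165.1999969482422, 33.599998474121094]] zmed 0.031467527389458017
```

The arm can reach behind the case. But a straight push would leave the case about 20 mm short laterally. So I'll first straddle it with open jaws set square to the rack and push it sideways (−y) with the left pad, which also squares it. Then I'll push from behind.

```bash
python3 -m inch '[{"x":0,"y":0,"z":-1,"yaw":0},{"x":0,"y":0,"z":-0.6,"yaw":-0.5},{"x":-0.8,"y":-0.2,"z":0,"yaw":-1},{"x":-0.8,"y":-0.3,"z":0,"yaw":-1},{"x":-0.8,"y":-0.2,"z":0,"yaw":-0.8}]' 1 >/dev/null; python3 st.py
```

```text
t 6.5 tcp [ 0.4331 -0.0222  0.0858] rackxy -0.1405 -0.0035 rot [-179.9    1.5 -169.3] F [ 0.23 -0.67 -0.82] w 0.0475
```

```bash
python3 -m inch '[{"x":-0.2,"y":0.15,"z":0,"yaw":0.25},{"x":0,"y":0,"z":0,"yaw":0},{"x":0,"y":0,"z":0,"yaw":0},{"x":0,"y":0,"z":0,"yaw":0}]' 1 >/dev/null; python3 st.py
```

```text
t 6.83 tcp [ 0.4425 -0.0165  0.0911] rackxy -0.1302 0.0005 rot [ 180.     2.  -170.2] F [-0.36  0.65 -0.83] w 0.074
```

```bash
python3 -m inch '[{"x":0.15,"y":0,"z":0,"yaw":0},{"x":0,"y":0,"z":0.6,"yaw":0},{"x":0,"y":0,"z":0.8,"yaw":0},{"x":0,"y":0,"z":0.5,"yaw":0},{"x":0,"y":0,"z":0.3,"yaw":0}]' 1 >/dev/null; python3 st.py
```

```text
t 7.25 tcp [ 0.4382 -0.0161  0.0377] rackxy -0.1344 0.0017 rot [ 179.9    2.3 -170.2] F [-0.65 -0.    0.14] w 0.0875
```

```bash
python3 -m inch '[{"x":0,"y":0,"z":0.5,"yaw":0},{"x":0,"y":-0.4,"z":0.1,"yaw":0},{"x":0,"y":-0.4,"z":0,"yaw":0},{"x":0,"y":-0.4,"z":0,"yaw":0},{"x":0,"y":-0.4,"z":0,"yaw":0}]' 1 >/dev/null; python3 st.py
```

```text
t 7.67 tcp [ 0.4408 -0.0556  0.0207] rackxy -0.1384 -0.0378 rot [ 179.9    2.  -170. ] F [-0.06  1.06  0.45] w 0.0877
```

```bash
python3 -m inch '[{"x":-0.1,"y":-0.3,"z":-0.1,"yaw":0},{"x":0,"y":-0.2,"z":0,"yaw":0},{"x":0,"y":0,"z":0,"yaw":0}]' 1 >/dev/null; python3 st.py
python3 -c "
from h import *
cap('scene','s3');cap('side','s3s')"; python3 w.py s3; python3 w.py s3s
```

```text
t 7.92 tcp [ 0.4444 -0.0691  0.0239] rackxy -0.1372 -0.0516 rot [ 179.9    2.  -170. ] F [-0.32  0.09  0.13] w 0.0879
blue rack mm ((-119.78551483154297, -36.75541687011719), (89.17704010009766, 57.260040283203125), 2.0033586025238037) 378 box [[-165.3000030517578, -9.699999809265137], [-163.3000030517578, -66.9000015258789], [-74.19999694824219, -63.79999923706055], [-76.19999694824219, -6.599999904632568]] zmed 0.03164261486395781
blue rack mm ((-99.9809341430664, -8.540711402893066), (39.06894302368164, 16.36595344543457), 0.2493729591369629) 42 box [[-119.5999984741211, -0.4000000059604645], [-119.5, -16.799999237060547], [-80.4000015258789, -16.600000381469727], [-80.5, -0.30000001192092896]] zmed 0.030909973086880815
```

The case is now at rack (−121, −37), yaw about +2°. I'll release, lift and go behind it.

```bash
python3 -m inch '[{"x":0,"y":0.2,"z":0,"yaw":0},{"x":0,"y":0,"z":-0.9,"yaw":0},{"x":0,"y":0,"z":-0.9,"yaw":0},{"x":0.8,"y":0.2,"z":0,"yaw":0},{"x":0.9,"y":0.2,"z":0,"yaw":0}]' 1 >/dev/null; python3 st.py;python3 -m inch '[{"x":0.8,"y":0,"z":0,"yaw":0.1},{"x":0,"y":0,"z":0,"yaw":0},{"x":0,"y":0,"z":0,"yaw":0}]' -0.55 >/dev/null; python3 st.py
```

```text
t 8.43 tcp [ 0.4003 -0.0587  0.0688] rackxy -0.1789 -0.0341 rot [ 179.9    2.  -170. ] F [-1.07  0.19 -0.69] w 0.0878
t 8.68 tcp [ 0.3759 -0.0611  0.0686] rackxy -0.2033 -0.0324 rot [ 179.9    2.  -170.3] F [ 0.77 -0.11  0.75] w 0.0729
```

```bash
python3 -m inch '[{"x":0,"y":-0.15,"z":0,"yaw":0},{"x":0,"y":0,"z":0.5,"yaw":0},{"x":0,"y":0,"z":0.6,"yaw":0},{"x":0,"y":0,"z":0.5,"yaw":0},{"x":0,"y":0,"z":0.1,"yaw":0}]' -0.55 >/dev/null; python3 st.py
```

```text
t 9.1 tcp [ 0.3825 -0.0628  0.0264] rackxy -0.1972 -0.0351 rot [ 179.8    2.4 -170.1] F [-0.48  0.34 -0.57] w 0.0397
```

```bash
python3 -m inch '[{"x":-0.2,"y":0,"z":0,"yaw":0},{"x":-0.5,"y":0,"z":0,"yaw":0.1},{"x":-0.5,"y":0,"z":0,"yaw":0},{"x":-0.5,"y":0,"z":0,"yaw":0},{"x":-0.4,"y":0,"z":0,"yaw":0}]' -0.55 >/dev/null; python3 st.py
python3 -c "
from h import *
cap('scene','s4')"; python3 w.py s4
```

```text
t 9.52 tcp [ 0.4362 -0.0544  0.0285] rackxy -0.1428 -0.0358 rot [ 179.9    2.1 -170.5] F [ 0.77 -0.2   0.5 ] w 0.0199
blue rack mm ((-91.41429138183594, -40.97056198120117), (55.597328186035156, 87.59245300292969), 89.76819610595703) 354 box [[-135.3000030517578, -68.5999984741211], [-47.70000076293945, -68.9000015258789], [-47.5, -13.300000190734863], [-135.10000610351562, -13.0]] zmed 0.03151560650927249
```

```bash
python3 -m inch '[{"x":-0.4,"y":0.05,"z":0,"yaw":-0.3},{"x":-0.4,"y":0.05,"z":0,"yaw":-0.1},{"x":-0.4,"y":0.05,"z":0.04,"yaw":0.2}]' >/dev/null; python3 st.py
python3 -c "
from h import *
cap('scene','s5');cap('side','s5s')
a=cv2.imread('pics/s5.png')[160:235,230:380];b=cv2.imread('pics/s5s.png')[140:260,290:440]
cv2.imwrite('pics/s5c.png',np.vstack([cv2.resize(a,(600,300),interpolation=3),np.hstack([cv2.resize(b,(375,300),interpolation=3),np.zeros((300,225,3),np.uint8)])]))"; python3 w.py s5; python3 w.py s5s
```

```text
t 9.82 tcp [ 0.468  -0.0449  0.0296] rackxy -0.1098 -0.0317 rot [ 179.9    2.1 -169.7] F [-1.22 -0.32  0.14] w 0.0198
blue rack mm ((-748.8435668945312, 1365.7823486328125), (461.7546691894531, 241.23912048339844), 44.397705078125) 268 box [[-998.2000122070312, 1290.4000244140625], [-829.4000244140625, 1118.0999755859375], [-499.5, 1441.0999755859375], [-668.2999877929688, 1613.5]] zmed 0.03196660129509066
blue rack mm ((-22.79905128479004, -29.509422302246094), (34.9578857421875, 64.11703491210938), 13.678475379943848) 134 box [[-47.400001525878906, -2.5], [-32.20000076293945, -64.80000305175781], [1.7999999523162842, -56.5], [-13.399999618530273, 5.800000190734863]] zmed 0.03226059680802479
```

View pics/s5c.png

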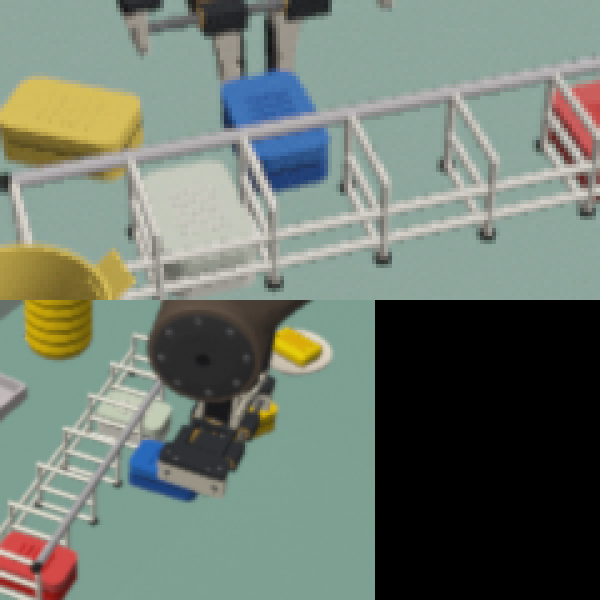

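The view shows the blue case just short of the third gap's mouth (crop 275,130), with the fingers on its near end. The rail splits the blob, so I'll mask by region for a clean fit.

```bash
cat > b.py <<'E'
import sys
from h import *
a=np.radians(9.6)
for f in sys.argv[1:]:
    p,d,X=load(f); h=cv2.cvtColor(p,cv2.COLOR_RGB2HSV).astype(int)
    q=X[...,:2]-[.571,.0047]; R=np.stack([np.cos(a)*q[...,0]+np.sin(a)*q[...,1],-np.sin(a)*q[...,0]+np.cos(a)*q[...,1]],-1)*1000
    m=(h[...,0]>100)&(h[...,0]<125)&(h[...,1]>110)&(d>0)&(abs(X[...,2]-.031)<.005)&(R[...,0]>-200)&(R[...,0]<90)&(abs(R[...,1]+36)<60)
    rc=cv2.minAreaRect(R[m].astype(np.float32)); print(f,'c',np.round(rc[0],1),'size',np.round(rc[1],1),'ang',round(rc[2],1),m.sum())
E
python3 b.py s4 s5
```

```text
s4 c [-91. -41.] size [55.6 88.4] ang 89.8 363
s5 c [-56.8 -36.1] size [98.5 55.2] ang 4.5 338
```

```bash
python3 -m inch '[{"x":-0.4,"y":-0.05,"z":0.04,"yaw":0.2},{"x":-0.4,"y":0,"z":0.02,"yaw":0},{"x":-0.4,"y":0,"z":0.0,"yaw":0},{"x":-0.4,"y":0,"z":0.0,"yaw":0}]' >/dev/null; python3 st.py
python3 -c "
from h import *
cap('scene','s6');cap('side','s6s')"; python3 b.py s6
```

```text
t 10.25 tcp [ 0.5087 -0.0392  0.0292] rackxy -0.0688 -0.0329 rot [ 179.9    2.  -170.7] F [-0.4  -0.15 -0.56] w 0.0196
s6 c [-13.5 -34.6] size [96.  51.1] ang 4.1 339
```

```bash
python3 -m inch '[{"x":-0.35,"y":0,"z":0.0,"yaw":-0.1},{"x":-0.35,"y":0,"z":0.0,"yaw":0},{"x":-0.3,"y":0,"z":0,"yaw":0}]' >/dev/null; python3 st.py
python3 -m inch '[{"x":-0.15,"y":0,"z":0.0,"yaw":0},{"x":-0.1,"y":0,"z":0.0,"yaw":0}]' >/dev/null; python3 st.py;  python3 -c "
from h import *
cap('scene','s7')"; python3 b.py s7
```

```text
t 10.6 tcp [ 0.5346 -0.0349  0.0298] rackxy -0.0425 -0.033 rot [ 179.9    2.  -170.3] F [-0.57  0.49 -1.05] w 0.0194
t 10.77 tcp [ 0.5428 -0.0334  0.03  ] rackxy -0.0342 -0.0329 rot [ 179.9    2.  -170.3] F [-0.49 -0.63 -0.5 ] w 0.0196
s7 c [ 20.1 -34. ] size [51.5 95.2] ang 86.6 384
```

Not home yet, since there is no reaction force. I'll push on gently until the stop is felt.

```bash
python3 -m inch '[{"x":-0.12,"y":0,"z":0.0,"yaw":0},{"x":-0.1,"y":0,"z":0.0,"yaw":0}]' >/dev/null; python3 st.py; python3 -m inch '[{"x":-0.1,"y":0,"z":0.0,"yaw":0},{"x":-0.08,"y":0,"z":0.0,"yaw":0}]' >/dev/null; python3 st.py
```

```text
t 10.98 tcp [ 0.5468 -0.0329  0.0298] rackxy -0.0302 -0.033 rot [ 179.9    1.8 -170.3] F [-9.45  0.5   6.6 ] w 0.0197
t 11.15 tcp [ 0.5467 -0.0332  0.0291] rackxy -0.0302 -0.0333 rot [ 179.9    1.3 -170.4] F [-5.87  0.21  3.77] w 0.0196
```

The stop is felt (about 9 N, with the TCP stationary at x = −30 mm, as predicted). I'll back off, lift and check.

```bash
python3 -m inch '[{"x":0.3,"y":0,"z":0.0,"yaw":0},{"x":0.8,"y":0,"z":0,"yaw":0},{"x":1,"y":0,"z":0,"yaw":0},{"x":1,"y":0,"z":-0.6,"yaw":0},{"x":0.8,"y":0,"z":-1,"yaw":0}]' >/dev/null; python3 -m inch '[{"x":0.6,"y":0.4,"z":-1,"yaw":0},{"x":0,"y":0.4,"z":-1,"yaw":0},{"x":0,"y":0,"z":-1,"yaw":0},{"x":0,"y":0,"z":-0.5,"yaw":0},{"x":0,"y":0,"z":0,"yaw":0}]' >/dev/null; python3 st.py
python3 -c "
from h import *
cap('scene','s8');cap('side','s8s')
a=cv2.imread('pics/s8.png')[150:250,150:420];b=cv2.imread('pics/s8s.png')[130:270,270:430]
cv2.imwrite('pics/s8c.png',np.vstack([cv2.resize(a,(783,290),interpolation=3),np.hstack([cv2.resize(b,(343,300),interpolation=3),np.zeros((300,440,3),np.uint8)])]))"; python3 b.py s8 s8s
```

```text
t 11.98 tcp [ 0.4208 -0.0345  0.1574] rackxy -0.1546 -0.0136 rot [ 179.9    1.6 -170.4] F [ 0.97  0.92 -0.92] w 0.02
s8 c [ 26.5 -35. ] size [51.3 91.7] ang 87.3 396
s8s c [ 25.  -35.2] size [60.9 89.8] ang 88.7 238
```

View pics/s8c.png

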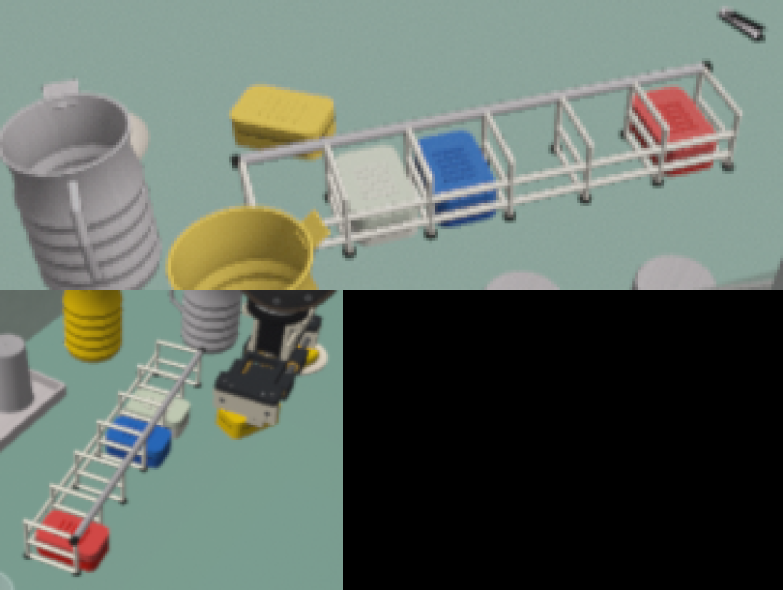

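The blue case sits home in the third gap from the jug (crop 455,175), level with the white one. Everything else is where it was, and the arm is clear.

```bash
python3 -c "
from plant import r
print(r.close_job())"
```

```text
the job is handed in; nothing more can be done
None
```

I ran the shut fingertip along the front rail and pushed the blue case home in the third gap from the jug. The job is handed in at about 12 s of robot time; no verdict was reported.

- **Counting:** the ribbed steel jug stands at the right-hand end (negative rack y), so gaps 6, 5 and 4 are the first, second and third. White was in the second and the third was empty.
- **Rail run:** I touched down at y ≈ −179 mm and slid to y ≈ −47 mm. Force read 5–8 N along the way, with a peak of about 34 N at first touch. The fingers never went past the third gap on the rail.
- **Pushing:** a straight push would have missed the gap to one side. I first pushed the case sideways with one pad of the open jaws, which also squared it to the rack. Then I pushed it from behind with both fingertips until it stopped against the back rods at about 9 N. It was never gripped or lifted.
- **Last checks:** the two cameras put the case centre at (26.5, −35.0) and (25.0, −35.2) mm in the rack frame, against a target of (24, −36). Its angle is about 1–3° off the rack's x. The first camera's x is near the 28 mm limit, but it reads about 2 mm high. The last pictures show the jug, clipper, red case and white case unmoved. The glass and soap dish were mostly outside or hidden in those crops, but the arm did not go near them. The arm was clear of everything.

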